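# Count to the third gap and push the tea light home

## Task

Starting at the end of the tea-light rack that has the brass knob, run a fingertip along the top of its springy steel rail, over the first and second gaps, and stop at the third, not touching the rail farther along and not pressing it down to its stop. Then, without lifting or tipping it, push the loose tea light along the worktop into that third gap until it is fully home against the back of the rack. Leave everything else, the stored tea lights included, where it stands.

Things in the scene. Friction and masses are not known exactly. Their poses are not given: they have to be found in the camera images.
- rack: low white-painted wooden divider rack, fixed to the worktop, 372 mm wide, open toward the robot. Origin on the worktop at mid-width; x to the back of the rack, y along its width, z up. Six gaps 50 mm wide, centres at y = -135, -81, -27, 27, 81, 135 mm, between dividers 20 mm high and 4 mm thick. At each end (x 4, y +-174 mm) a post 22x24 mm, 48 mm high, guides the rail.
- back_stop (a point): foot of the back stop's front face (22 mm high) at mid-width, rack x = 30 mm. Gaps run from the divider noses at rack x = -13 mm to this face; their floor is the worktop. A tea light fully home touches it: its centre at rack x = 11 mm, its front 8 mm in front of the rail.
- rail (a joint): how far the sprung rail is pressed down, m: 0 up, 0.010 at its stop (do not reach 0.009). It moves straight down as one bar wherever pressed and springs back; about 1 N starts it, then 0.8 N per mm. Its underside is 32 mm above the worktop when up, so a tea light slides in under it.
- rail_top (a point): middle of the top face of the straight steel rail: 322 mm long along the rack's y, 8 mm wide (rack x = 0 to 8 mm), top 42 mm above the worktop when up. It runs above all six gaps, between the end posts.
- brass_knob: brass knob, 26 mm across, 27 mm high, on top of the post at one end of the rack (left or right, it varies; fixed during a run). Origin at the centre of its underside, 48 mm above the worktop, in line with the rail. Gaps are counted from this end: the centres of the first, second and third gap are 39, 93 and 147 mm from it along the rail.
- black_knob: the same knob in black, on the post at the other end. Fixed.
- tea_light: the loose tea light: round metal cup with pale green wax, 38 mm across, 15 mm high, about 30 g, lying on the worktop in front of the rack. Origin at the centre of its underside.
- stored_a: a tea light like it, already in a gap of the rack (the gap at rack y = +81 mm), loose; leave it
- stored_b: a tea light like it, already in a gap of the rack (the gap at rack y = -135 mm), loose; leave it
- mug: white mug with blue-grey dots, 77x115x89 mm, at the left; origin centre of underside; bystander
- matchbox: red matchbox, 51x64x15 mm, lying at the right; origin centre of underside; bystander
- salt_shaker: salt shaker, 44 mm across, 90 mm high, at the right; origin centre of underside; bystander
- lime: lime, 56x46x43 mm, at the left; origin at its underside; bystander

How it is judged:
On the way, in this order (a step that is already met when the one before it is completed fails the run):
1. a fingertip touches the rail over the first gap from the brass knob (contact force between the fingers and rail above 0.3 N and horizontal distance between the grasp point and brass_knob between 0.02 and 0.058 m), for 0.02 s.
2. a fingertip touches the rail over the divider between the first and second gap (contact force between the fingers and rail above 0.3 N and horizontal distance between the grasp point and brass_knob between 0.058 and 0.074 m), for 0.02 s.
3. a fingertip touches the rail over the second gap (contact force between the fingers and rail above 0.3 N and horizontal distance between the grasp point and brass_knob between 0.074 and 0.112 m), for 0.02 s.
4. a fingertip touches the rail over the divider between the second and third gap (contact force between the fingers and rail above 0.3 N and horizontal distance between the grasp point and brass_knob between 0.112 and 0.128 m), for 0.02 s.
5. a fingertip touches the rail over the third gap (contact force between the fingers and rail above 0.3 N and horizontal distance between the grasp point and brass_knob between 0.128 and 0.172 m), for 0.02 s.
6. the tea light is fully home in the third gap from the brass knob (x of tea_light in the frame of rack between 0.005 and 0.014 m and height (world z) of tea_light below 0.005 m and angle between tea_light's own z axis and vertical below 0.15 rad and linear speed of tea_light below 0.01 m/s and ((y of brass_knob in the frame of rack above 0 m and y of tea_light in the frame of rack between 0.018 and 0.036 m) or (y of brass_knob in the frame of rack below 0 m and y of tea_light in the frame of rack between -0.036 and -0.018 m))), for 0.2 s.
At the end, for the whole second after the job is handed in: the loose tea light lies flat and at rest on the worktop in the third gap counted from the brass knob, its centre 5 to 14 mm behind the rack's origin line (home is 11 mm) and within 9 mm of the gap's middle; the rail has sprung back up to within 1 mm (all of step 6 and value of joint rail below 0.001 m); the robot touches nothing.
It fails at once if the rail is pressed down to its stop (9 mm or more) (value of joint rail above 0.009 m).
It fails at once if the rail is touched beyond the third gap (more than 176 mm from the brass knob) (contact force between the fingers and rail above 0.3 N and horizontal distance between the grasp point and brass_knob above 0.176 m).
It fails at once if the loose tea light is lifted (over 8 mm) or tipped (over 0.35 rad) (height (world z) of tea_light above 0.008 m or angle between tea_light's own z axis and vertical above 0.35 rad).
It fails at once if a stored tea light is moved more than 15 mm (distance of any of stored_a, stored_b from where it was at the start of the episode above 0.015 m).
It fails at once if a bystander (mug, matchbox, salt shaker, lime) is moved more than 15 mm (distance of any of mug, matchbox, salt_shaker, lime from where it was at the start of the episode above 0.015 m).
It also fails if it takes over 64 s, if anything falls off the work surface, if the arm or the gripper's body presses on something with over 40 N, if the wrist force passes 120 N, or if a joint passes its speed limit or range.

## Robot

A 7-joint arm with a two-finger parallel gripper is mounted at the origin on a cart in front of the work surface, level with it; the furniture and walls round the work are solid. World frame = base frame: x ahead of the robot, y to its left, z up, the work surface at z = 0. Lengths are in m, angles in rad, forces in N, time in s.
With the tool pointing down it reaches from about 0.4 to 0.85 m from the base axis. Payload 6.9 kg.
Tool frame: the origin (TCP) lies midway between the tips of the shut fingers; the grasp point (between the pads) lies behind it (ctrl.pinch_z is the z of the grasp point in the tool frame, in m); z points along the fingers, y is the line along which they close (so a half turn about z gives the same grasp; the last joint's range is limited). The gripper opens to 85 mm and grips with 20 to 120 N. Pads are 22 mm wide; open, the fingers measure 114 mm over their backs; the gripper's body (76 mm by 85 mm) begins 54 mm behind the grasp point. The pads swing forward as they close: fully open they stand 13 mm farther back than shut.
Start: joints at [1.276, 0.507, -0.238, 1.5, 0.126, 1.149, -0.155], TCP at [0.244, -0.575, 0.231] pointing down, gripper open.
Joint ranges: [-3.08, 3.08], [-0.24, 2.05], [-1.43, 1.35], [0, 2.5], [-1.52, 4.66], [0.17, 1.96], [-2.89, 2.89]. Speed limits (rad/s): [2.39, 2.39, 3.14, 3.14, 3.14, 3.14, 3.14].

## Interface

Orientations are given as a unit quaternion [w, x, y, z].
In Python, from station import ctrl, get_state, vision, ticket, models gives the robot as it stands. Calls block until the motion is done:
- ctrl.movep(position, orientation): joint-space move of the TCP to a pose.
- ctrl.movel(position, frame=None, max_speed=0.15): straight line of the TCP; frame=None keeps the orientation; max_speed is the mean speed in m/s.
- ctrl.set_joints(angles): joint-space move.
- ctrl.ungrasp() and ctrl.close_gripper(force=None): open the fingers fully, or close them until they stop; force is the grip in N (None keeps the last).
- ctrl.pause(seconds).
- ctrl.ik(position, orientation): joint angles nearest the present ones, or None.
- get_state(): the state.
- vision.grab_frame(name): name is "side" or "top" or "wrist"; returns (picture, depth): 384x512x3 uint8, blue, green, red; 384x512 float32, m along the optical axis (not along the pixel's ray), 0 where there is no reading.
- vision.camera_info(name): a dict with "mtx" (3x3 intrinsics, pixels), "dist_coeffs" ([k1, k2, p1, p2, k3] as OpenCV has them; the pictures are not rectified), "R" (3x3) and "t" (3): a world point X has camera coordinates R X + t; the wrist camera has in their place "hand_eye" (4x4, takes a point from camera to tool coordinates, whose origin is the TCP and whose axes are the flange's). Camera axes: x right, y down, z forward; pixel columns grow to the right and rows downward; lengths in m; the calibration is good to about 2 mm. A picture is of the moment at which its call begins: read the wrist's pose just before it. camera_info takes no time and is no camera call.
A pose or a line that the arm cannot do raises ctrl.Unreachable and nothing moves.
- ticket.close_job(): hands the job in; it is judged then, once.
Trained networks look in the newest picture that a camera, given by its name, has taken for a name from the list of things; names that differ only in an ending like _2 or _b are one class to them, and where a whole thing is asked for, a point or a joint stands for the part that bears it (a point fixed in the world has none). Each returns a list of dicts, best first, with "p" (0 to 1); they miss things now and then, are a little off and sometimes report something else, mostly with a low value. They report only what shows in the picture. A call takes as long as a camera call.
- models.recognise(camera, target): "point" ([column, row] in pixels, amid what is visible of it).
- models.masks_of(camera, target): "mask" (384x512 bool, what is visible of it) and "point" ([column, row] in pixels, amid what is visible of it).
The state is a dict: "time": time; "qpos": joint angles; "qd": joint speeds; "tau": joint torques, N m; "tcp_pos": TCP position; "eef_rot": TCP orientation; "contact_force": force on the tool from outside, world axes, zero at the start; "wrist_torque": the same for the moment, N m; "width": finger opening in m; "gripper_force": force on a finger pad.
Only numpy, scipy, OpenCV 4.12 (cv2) and the standard library are available. Lean on these libraries where they do the work, as an engineer would, in place of code of your own. Each camera call takes 0.05 s, during which the arm holds its last target. There are 200 camera calls.

## Working session

There is one attempt and no reset: what is moved stays moved. The work goes in short steps, each a Python script; the robot and the scene stay as the last script left them, time stands still between calls to the robot, and variables do not carry over. Pictures are saved under pics/ and viewed, at most 10 in all, crops included, and the job is handed in when it is done.

```bash
ls; mkdir -p pics
cat > h.py <<'E'
import numpy as np, cv2
from station import ctrl, get_state, vision, ticket, models
from scipy.spatial.transform import Rotation as Ro
def cam(name):
    c=vision.camera_info(name); return c,np.array(c["mtx"],float),np.array(c["dist_coeffs"],float)
def ray(name,px):
    c,K,d=cam(name); R=np.array(c["R"]);t=np.array(c["t"])
    u=cv2.undistortPoints(np.array([[px]],float),K,d)[0,0]
    return -R.T@t, R.T@np.array([u[0],u[1],1.])
def onplane(name,px,z):
    o,v=ray(name,px); return o+v*(z-o[2])/v[2]
def proj(name,X):
    c,K,d=cam(name); return cv2.projectPoints(np.array(X,float).reshape(-1,3),cv2.Rodrigues(np.array(c["R"]))[0],np.array(c["t"],float),K,d)[0][:,0]
E
python3 - <<'E'
from h import *
s=get_state(); print(s["time"],s["tcp_pos"],s["eef_rot"],s["width"],ctrl.pinch_z)
for n in("top","side"):
    im,_=vision.grab_frame(n); cv2.imwrite(f"pics/{n}0.png",im)
    o,v=ray(n,[256,192]); print(n,o,v)
    for t,z in(("brass_knob",.0615),("black_knob",.0615),("tea_light",.0075),("rail",.042),("rack",.02),("stored_a",.0075),("lime",.02),("mug",.04),("matchbox",.007),("salt_shaker",.045)):
        for r in models.masks_of(n,t)[:3]:
            if r["p"]>.2: print(n,t,round(r["p"],2),np.round(r["point"],1),np.round(onplane(n,r["point"],z),4),r["mask"].sum())
E
```

```text
pics
0.0 [ 0.24357085 -0.5750395   0.23042126] [-8.73726880e-04  9.79984193e-01  1.99073294e-01 -2.06601425e-04] 0.08549012604146974 -0.0187
top [ 0.28656771 -0.07189956  1.57164309] [ 0.14024327  0.04984656 -0.9890783 ]
top brass_knob 0.37 [318.  182.3] [ 0.5262 -0.1898  0.0615] 27
top black_knob 0.72 [274.7 192. ] [ 0.4992 -0.0543  0.0615] 235
top black_knob 0.61 [206.7 196.9] [0.4891 0.1601 0.0615] 30
top black_knob 0.6 [134.1 170.1] [0.582  0.3959 0.0615] 154
top tea_light 0.51 [282.4 210.4] [ 0.4464 -0.077   0.0075] 106
top rail 0.63 [264.9 194. ] [ 0.4963 -0.0229  0.042 ] 69
top rack 0.96 [265.6 183.9] [ 0.5321 -0.0252  0.02  ] 791
top stored_a 0.52 [303.9 189. ] [ 0.5142 -0.148   0.0075] 96
top stored_a 0.44 [239.1 190.7] [0.514  0.0619 0.0075] 84
top stored_a 0.23 [280.3 186.4] [ 0.5246 -0.0722  0.0075] 650
top lime 0.63 [133. 167.] [0.6007 0.4127 0.02  ] 121
top mug 0.92 [107.4 219.5] [0.4262 0.4885 0.04  ] 680
top matchbox 0.62 [395.2 208.8] [ 0.4432 -0.4349  0.007 ] 210
top matchbox 0.26 [110.8 221.9] [0.421  0.4888 0.007 ] 748
side [0.16162531 1.41742656 1.08984935] [ 0.19445587 -0.78890407 -0.58295262]
side tea_light 0.63 [254.4 195.1] [ 0.5234 -0.0254  0.0075] 639
side tea_light 0.6 [275.6 190.5] [ 0.4501 -0.0788  0.0075] 69
side rail 0.4 [260.1 188.5] [ 0.5017 -0.0275  0.042 ] 86
side rack 0.85 [255.8 192.6] [ 0.5182 -0.0263  0.02  ] 591
side lime 0.44 [196.5 264.1] [0.6024 0.4078 0.02  ] 173
side mug 0.95 [243.  282.3] [0.4315 0.462  0.04  ] 885
side salt_shaker 0.6 [271.3 143.3] [ 0.5385 -0.3781  0.045 ] 137
```

Run:
```python
import cv2
im=cv2.imread("pics/top0.png"); cv2.imwrite("pics/t1.png",cv2.resize(im[150:240,185:345],(800,450),interpolation=cv2.INTER_CUBIC))
```

```text
(no output)
```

View pics/t1.png

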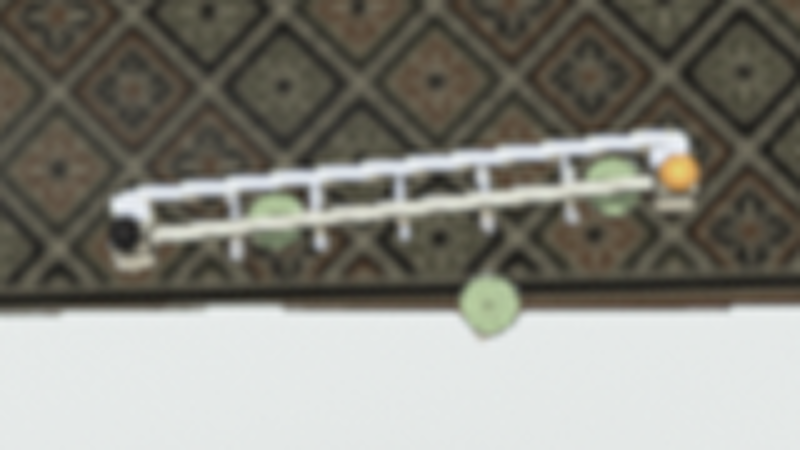

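View pics/top0.png

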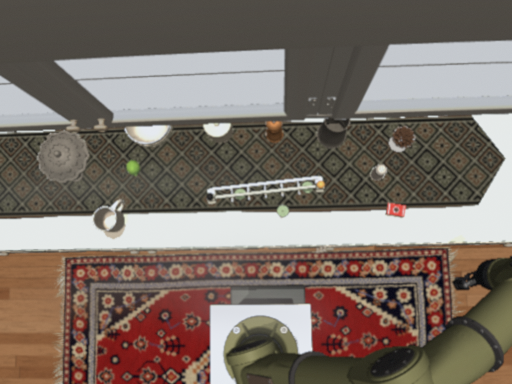

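The brass knob is at the right end (pixel ≈ 321,184) and the black knob at the left (≈ 210,197). The loose tea light is at ≈ (283,211), in front of the second/third gap from the brass end. Next I'll get a close look from the wrist camera.

```bash
cat >> h.py <<'E'
def rackpose(b,k):
    # b,k: brass & black knob xy; brass at rack y=-174
    b=np.array(b)[:2];k=np.array(k)[:2]; ey=(k-b)/np.linalg.norm(k-b); ex=np.array([ey[1],-ey[0]])
    return (b+k)/2-4*.001*ex, ex, ey
def quat(yaw): # tool down, tool x at world angle yaw
    q=(Ro.from_euler("z",yaw)*Ro.from_quat([1,0,0,0])).as_quat(); return q[[3,0,1,2]]
def wristT(s):
    T=np.eye(4);q=s["eef_rot"];T[:3,:3]=Ro.from_quat([q[1],q[2],q[3],q[0]]).as_matrix();T[:3,3]=s["tcp_pos"]
    return T@np.array(vision.camera_info("wrist")["hand_eye"])
def wplane(T,px,z):
    c,K,d=cam("wrist"); u=cv2.undistortPoints(np.array([[px]],float),K,d)[0,0]
    v=T[:3,:3]@np.array([u[0],u[1],1.]);o=T[:3,3]; return o+v*(z-o[2])/v[2]
def wproj(T,X):
    c,K,d=cam("wrist"); M=np.linalg.inv(T); return cv2.projectPoints(np.array(X,float).reshape(-1,3),cv2.Rodrigues(M[:3,:3])[0],M[:3,3],K,d)[0][:,0]
E
python3 - <<'E'
from h import *
b=onplane("top",[320.8,184.4],.07);k=onplane("top",[209.8,196.8],.07);tl=onplane("top",[283,210.7],.015)
o,ex,ey=rackpose(b,k); print(b,k,np.linalg.norm(b-k),o,ex,ey,"tl",tl,(tl[:2]-o)@ex,(tl[:2]-o)@ey)
print(np.array(vision.camera_info("wrist")["hand_eye"]).round(3))
for yaw in np.arctan2(ex[1],ex[0])+np.arange(-2,3)*np.pi/2:
    for P in ([.4,-.1,.33],[o[0],o[1],.07]):
        q=ctrl.ik(P,quat(yaw)); print(round(yaw,3),None if q is None else np.round(q,2))
E
```

```text
[ 0.51808915 -0.19747538  0.07      ] [0.48801942 0.14901293 0.07      ] 0.3477906464011655 [ 0.49906927 -0.02457706] [0.99625539 0.08645928] [-0.08645928  0.99625539] tl [ 0.44461917 -0.07887415  0.015     ] -0.05894068686821609 -0.04938605220496511
[[-0.    -0.96  -0.279  0.071]
 [ 1.    -0.    -0.     0.   ]
 [ 0.    -0.279  0.96  -0.143]
 [ 0.     0.     0.     1.   ]]
-3.055 [ 1.1   0.17 -1.07  1.82  0.15  1.25  1.64]
-3.055 [ 0.57  0.65 -0.88  2.02  0.71  0.8   0.92]
-1.484 [-0.77  0.19  1.15  1.84 -0.18  1.23 -2.62]
-1.484 [-0.66  0.83  1.15  2.04 -0.96  0.96 -2.04]
0.087 [ 0.68  0.11 -0.56  1.82  0.06  1.23 -1.38]
0.087 [ 0.19  0.53 -0.28  2.03  0.24  0.62 -1.73]
1.657 [ 0.89  0.13 -0.81  1.82  0.1   1.23  0.14]
1.657 [ 0.43  0.58 -0.64  2.03  0.53  0.7  -0.47]
3.228 [ 1.1   0.17 -1.07  1.82  0.15  1.25  1.64]
3.228 [ 0.57  0.65 -0.88  2.02  0.71  0.8   0.92]
```

Run:
```python
from h import *
_,D=vision.grab_frame("top")
c,K,d=cam("top");R=np.array(c["R"]);t=np.array(c["t"])
vv,uu=np.mgrid[0:384:3,200:360:3];z=D[vv,uu];m=z>0
u=cv2.undistortPoints(np.stack([uu[m],vv[m]],1)[:,None].astype(float),K,d)[:,0]
X=(np.c_[u,np.ones(len(u))]*z[m][:,None]-t)@R
h=X[(X[:,2]>.15)&(X[:,0]>.35)]; print("obstacles minx",h.min(0) if len(h) else None, [ (round(a,2),round(h[(h[:,0]>=a)&(h[:,0]<a+.05)][:,2].min(),2)) for a in np.arange(.35,.9,.05) if ((h[:,0]>=a)&(h[:,0]<a+.05)).any()])
q=quat(np.arctan2(.0865,.996))
ctrl.movep([.51,-.045,.31],q); ctrl.close_gripper(); ctrl.pause(.3)
s=get_state();T=wristT(s); im,_=vision.grab_frame("wrist"); cv2.imwrite("pics/w1.png",im); np.save("T1.npy",T)
print(s["time"],s["tcp_pos"],s["width"],s["contact_force"])
for n,z in(("brass_knob",.07),("black_knob",.07),("tea_light",.0075),("rail",.042),("stored_a",.0075)):
    for r in models.masks_of("wrist",n)[:3]:
        if r["p"]>.2: print(n,round(r["p"],2),np.round(r["point"],1),np.round(wplane(T,r["point"],z),4),r["mask"].sum())
```

```text
obstacles minx [ 0.5954425  -0.27093603  0.1503161 ] [(np.float64(0.55), np.float64(0.5)), (np.float64(0.6), np.float64(0.45)), (np.float64(0.65), np.float64(0.15)), (np.float64(0.7), np.float64(0.48)), (np.float64(0.75), np.float64(0.48))]
4.3583 [ 0.50999424 -0.04498372  0.31001076] 0.00013412324583990121 [ 0.73479017 -0.30805163 -0.95199013]
brass_knob 0.62 [378.  169.7] [ 0.5183 -0.1995  0.07  ] 312
black_knob 0.53 [109.9 166.5] [0.493  0.1436 0.07  ] 328
rail 0.6 [240.2 162.9] [ 0.5065 -0.022   0.042 ] 1499
rail 0.33 [109.6 162.7] [0.4919 0.1572 0.042 ] 343
stored_a 0.9 [337.9 153.3] [ 0.5269 -0.1617  0.0075] 439
stored_a 0.72 [242.2 152.4] [ 0.5159 -0.0224  0.0075] 4968
stored_a 0.67 [187.4 152.8] [0.5086 0.0574 0.0075] 444
```

View pics/w1.png

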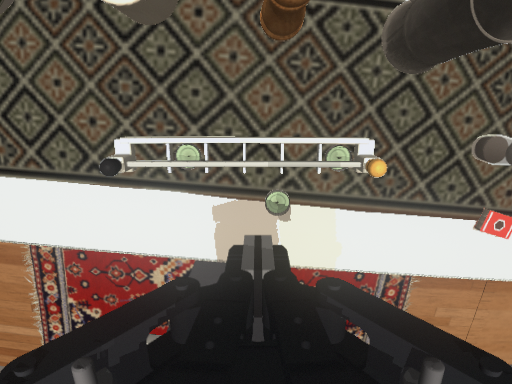

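The wrist view shows the rail from about (128,163) to (361,164), the brass knob at (377,168), the black knob at (111,167) and the loose tea light at (277,203). I'll fit the rack pose to these.

Run:
```python
from h import *
from scipy.optimize import least_squares
T=np.load("T1.npy"); im=cv2.imread("pics/w1.png")
hsv=cv2.cvtColor(im,cv2.COLOR_BGR2HSV)
m=((hsv[...,0]>12)&(hsv[...,0]<25)&(hsv[...,1]>140)&(hsv[...,2]>150)); m[:,:360]=0;m[:,395:]=0;m[:155]=0;m[185:]=0
bk=np.argwhere(m).mean(0)[::-1]; 
g=im.max(2)<45; g[:,:98]=0;g[:,124:]=0;g[:155]=0;g[180:]=0; n,l,st,ce=cv2.connectedComponentsWithStats(g.astype(np.uint8)); kk=ce[1+st[1:,4].argmax()]
r=[x for x in models.masks_of("wrist","rail") if x["mask"].sum()>1000]
r=sorted(r,key=lambda x:-x["p"])[0]["mask"]; a=np.argwhere(r); cols=a[:,1]; print("rail mask cols",cols.min(),cols.max(),"rows",a[:,0].min(),a[:,0].max())
# rail centre row by brightness profile
pts=[]
for c0 in range(140,355,3):
    col=im[158:170,c0-1:c0+2].astype(float).mean((1,2)); w=np.clip(col-110,0,None); 
    if w.sum()>0: pts.append([c0,(w*np.arange(158,170)).sum()/w.sum()])
pts=np.array(pts); p=np.polyfit(pts[:,0],pts[:,1],1); print("line rows",np.polyval(p,[130,360]),np.std(pts[:,1]-np.polyval(p,pts[:,0])))
print("knobs",bk,kk)
def W(q,X):
    c,s=np.cos(q[2]),np.sin(q[2]); X=np.array(X); return np.c_[q[0]+c*X[:,0]-s*X[:,1],q[1]+s*X[:,0]+c*X[:,1],X[:,2]]
def f(q):
    P=wproj(T,W(q,[[.004,-.174,.0625],[.004,.174,.0625],[.004,-.15,.042],[.004,.15,.042]]))
    return np.r_[P[0]-bk,P[1]-kk,P[2:,1]-np.polyval(p,P[2:,0])]
s=least_squares(f,[.5,-.025,.087]); print("rack",s.x,"res",s.fun.round(2)); np.save("rack.npy",s.x)
tl=[x for x in models.masks_of("wrist","tea_light")]
for x in tl[:4]: print(x["p"],x["point"])
g=((hsv[...,0]>30)&(hsv[...,0]<80)&(hsv[...,1]>30)); g[:,:262]=0;g[:,293:]=0;g[:190]=0;g[218:]=0
c=np.argwhere(g).mean(0)[::-1]; X=wplane(T,c,.012); q=s.x; e=np.array([np.cos(q[2]),np.sin(q[2])]); d=X[:2]-q[:2]
print("tea px",c,g.sum(),X,"rack",d@e,d@[-e[1],e[0]])
v=im.copy()
for P in wproj(T,W(q,[[.004,y,.042] for y in(-.161,.161)]+[[-.013,y,.02] for y in(-.108,-.054,0,.054,.108)]+[[.03,y,.022] for y in(-.18,.18)])): cv2.circle(v,tuple(int(i) for i in P.round()),2,(255,0,255),-1)
cv2.circle(v,tuple(int(i) for i in c.round()),2,(0,0,255),-1)
cv2.imwrite("pics/w1b.png",cv2.resize(v[120:230,90:410],None,fx=2.5,fy=2.5,interpolation=cv2.INTER_CUBIC))
```

```text
rail mask cols 127 360 rows 159 167
line rows [163.5051523  163.69054434] 0.4106756956173335
knobs [377.58744395 167.84304933] [114.45833333 163.8125    ]
rack [ 0.50290409 -0.03055988  0.0764062 ] res [ 1.65 -0.36 -1.67  1.19  0.71 -1.16]
0.18 [187.7, 151.5]
tea px [277.18472906 201.64778325] 406 [ 0.44705599 -0.08042082  0.012     ] rack -0.05949114045068107 -0.04545248533015184
```

View pics/w1b.png

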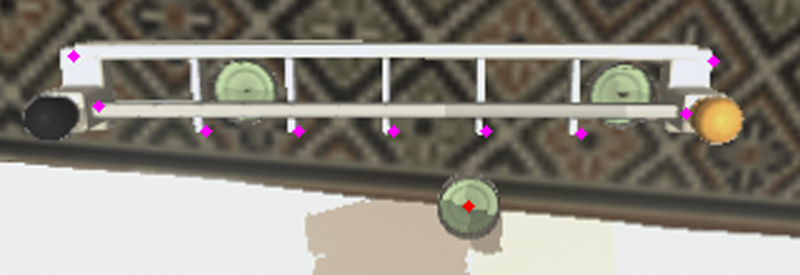

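Run:
```python
from h import *
from scipy.optimize import least_squares
T=np.load("T1.npy")
def W(q,X):
    c,s=np.cos(q[2]),np.sin(q[2]); X=np.array(X); return np.c_[q[0]+c*X[:,0]-s*X[:,1],q[1]+s*X[:,0]+c*X[:,1],X[:,2]]
M=[[.004,-.174,.0625],[.004,.174,.0625],[.004,-.161,.042],[.004,.161,.042]]; px=np.array([[377.6,167.8],[110.4,167.2],[361,163.7],[128.5,163.4]])
s=least_squares(lambda q:(wproj(T,W(q,M))-px).ravel(),[.5,-.025,.087]); q=s.x; print(q,s.fun.round(2)); np.save("rack.npy",q)
X=wplane(T,[277.5,202.2],.012); e=np.array([np.cos(q[2]),np.sin(q[2])]); d=X[:2]-q[:2]; print(X,d@e,d@[-e[1],e[0]])
print("top proj",proj("top",W(q,M)).round(1))
```

```text
[ 0.50165736 -0.0279618   0.08394503] [-0.38 -0.55  0.58 -0.43  1.27  0.66 -1.49  0.54]
[ 0.44623035 -0.08098521  0.012     ] -0.05967765970762029 -0.04818934168518534
top proj [[321.7 184.1]
 [211.2 196.1]
 [317.1 185.5]
 [216.1 196.5]]
```

```bash
cat >> h.py <<'E'
RK=np.load("rack.npy") 
def rw(x,y,z): c,s=np.cos(RK[2]),np.sin(RK[2]); return [RK[0]+c*x-s*y,RK[1]+s*x+c*y,z]
def rk(P): c,s=np.cos(RK[2]),np.sin(RK[2]); d=np.array(P)[:2]-RK[:2]; return np.round([d@[c,s],d@[-s,c],P[2]],4)
E
python3 - <<'E'
from h import *
Q=quat(RK[2])
ctrl.movep(rw(.004,-.133,.12),Q); ctrl.movel(rw(.004,-.133,.055),max_speed=.08); ctrl.pause(.3)
f0=get_state()["contact_force"][2]; z=.047
while z>.0355:
    ctrl.movel(rw(.004,-.133,z),max_speed=.03); ctrl.pause(.1); s=get_state(); f=s["contact_force"][2]-f0; print(round(z,4),s["tcp_pos"][2].round(4),f.round(2))
    if f>2.2: break
    z-=.0015
E
```

```text
0.047 0.0469 -0.68
0.0455 0.0455 0.04
0.044 0.044 -0.05
0.0425 0.0425 -0.77
0.041 0.0411 2.34
```

Run:
```python
from h import *
ctrl.movel(rw(.004,-.133,.0392),max_speed=.03)
for y in (-.12,-.108,-.094,-.081,-.067,-.054,-.040,-.027):
    ctrl.movel(rw(.004,y,.0392),max_speed=.04); s=get_state(); print(rk(s["tcp_pos"]),s["contact_force"].round(1))
ctrl.pause(.1); ctrl.movel(rw(.004,-.027,.10),max_speed=.1); s=get_state(); print(s["time"],s["contact_force"].round(1))
# go up/back to see the tea light and rack near
ctrl.movel(rw(-.02,-.04,.20),max_speed=.15); ctrl.pause(.2); s=get_state();T=wristT(s);np.save("T2.npy",T); im,_=vision.grab_frame("wrist"); cv2.imwrite("pics/w2.png",im)
for y in(-.054,0): print(wproj(T,[rw(-.013,y,.02)]))
```

```text
[ 0.0041 -0.1187  0.0392] [-0.3  2.7  3.9]
[ 0.004  -0.1071  0.0392] [-0.1  1.8  3.2]
[ 0.004  -0.0929  0.0392] [-0.4  2.4  3.7]
[ 0.004  -0.08    0.0392] [0.3 2.2 2.8]
[ 0.004  -0.0659  0.0392] [-0.5  2.1  3. ]
[ 0.004  -0.053   0.0392] [-0.5  2.8  2.6]
[ 0.004  -0.0389  0.0392] [-0.3  1.9  3.1]
[ 0.004  -0.026   0.0392] [-0.3  1.1  3.5]
13.7917 [-0.1 -0.9 -0.4]
[[270.73271804 168.94494751]]
[[220.16075648 168.95233874]]
```

View pics/w2.png

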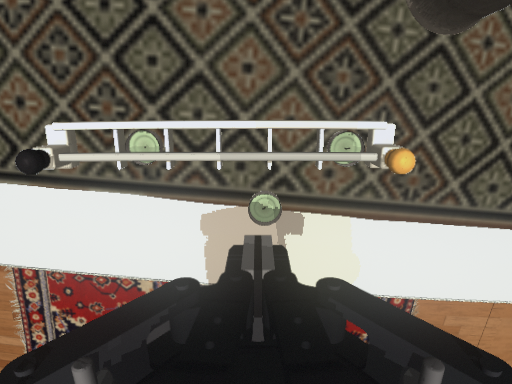

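Run:
```python
from h import *
T=np.load("T2.npy"); im=cv2.imread("pics/w2.png"); hsv=cv2.cvtColor(im,cv2.COLOR_BGR2HSV)
g=((hsv[...,0]>30)&(hsv[...,0]<85)&(hsv[...,1]>25)).astype(np.uint8); g[:,:240]=0;g[:,290:]=0;g[:188]=0;g[230:]=0
n,l,st,ce=cv2.connectedComponentsWithStats(g); i=1+st[1:,4].argmax(); print(st[i],ce[i])
for c in (ce[i],[265,208]): print(rk(wplane(T,c,.013)))
for yaw in (0,np.pi/2,np.pi):
  for P in ((-.06,-.09,.005),(-.06,-.09,.1),(-.105,-.027,.1),(-.105,-.027,.005),(-.019,-.027,.005)): print(yaw,P,ctrl.ik(rw(*P),quat(RK[2]+yaw)) is not None)
# nose rows/cols check
for y in(-.108,-.054,0,.054,.108): print(wproj(T,[rw(-.013,y,.02)]).round(1), end="")
```

```text
[249 194  32  28 702] [264.60541311 207.33760684]
[-0.0585 -0.0479  0.013 ]
[-0.0592 -0.0484  0.013 ]
0 (-0.06, -0.09, 0.005) True
0 (-0.06, -0.09, 0.1) True
0 (-0.105, -0.027, 0.1) True
0 (-0.105, -0.027, 0.005) True
0 (-0.019, -0.027, 0.005) True
1.5707963267948966 (-0.06, -0.09, 0.005) True
1.5707963267948966 (-0.06, -0.09, 0.1) True
1.5707963267948966 (-0.105, -0.027, 0.1) True
1.5707963267948966 (-0.105, -0.027, 0.005) True
1.5707963267948966 (-0.019, -0.027, 0.005) True
3.141592653589793 (-0.06, -0.09, 0.005) True
3.141592653589793 (-0.06, -0.09, 0.1) True
3.141592653589793 (-0.105, -0.027, 0.1) True
3.141592653589793 (-0.105, -0.027, 0.005) True
3.141592653589793 (-0.019, -0.027, 0.005) True
[[321.2 169. ]][[270.7 168.9]][[220.2 169. ]][[170.  169.1]][[120.7 169.2]]
```

Run:
```python
from h import *
Q=quat(RK[2])
ctrl.movep(rw(-.059,-.097,.10),Q); ctrl.movel(rw(-.059,-.097,.005),max_speed=.08)
ctrl.movel(rw(-.059,-.0605,.005),max_speed=.03); ctrl.pause(.2); s=get_state(); print(rk(s["tcp_pos"]),s["contact_force"].round(1))
ctrl.movel(rw(-.059,-.068,.005),max_speed=.05); ctrl.movel(rw(-.059,-.068,.06),max_speed=.12)
ctrl.movel(rw(-.02,-.04,.20),max_speed=.15); ctrl.pause(.2); s=get_state();T=wristT(s);np.save("T3.npy",T); im,_=vision.grab_frame("wrist"); cv2.imwrite("pics/w3.png",im)
hsv=cv2.cvtColor(im,cv2.COLOR_BGR2HSV)
g=((hsv[...,0]>30)&(hsv[...,0]<85)&(hsv[...,1]>25)).astype(np.uint8); g[:,:215]=0;g[:,300:]=0;g[:188]=0;g[230:]=0
n,l,st,ce=cv2.connectedComponentsWithStats(g); i=1+st[1:,4].argmax(); print(st[i],ce[i],rk(wplane(T,ce[i],.013)),s["time"])
```

```text
[-0.059  -0.0606  0.005 ] [ 0.7  0.1 -0. ]
[234 196  31  29 703] [248.67852063 210.07965861] [-0.0619 -0.0303  0.013 ] 20.5917
```

View pics/w3.png

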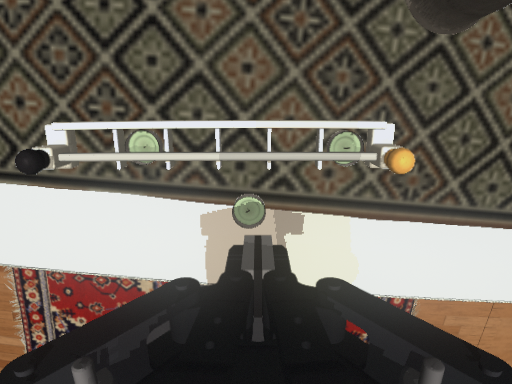

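The tea light is at (249,211), about 4 mm right of the middle of the third gap (noses at 219 and 270). I'll push it forward with a slight slant and check at the mouth of the gap.

Run:
```python
from h import *
Q=quat(RK[2])
ctrl.movep(rw(-.106,-.0315,.08),Q); ctrl.movel(rw(-.106,-.0315,.005),max_speed=.08)
ctrl.movel(rw(-.093,-.0305,.005),max_speed=.04)
ctrl.movel(rw(-.066,-.0265,.005),max_speed=.03); ctrl.pause(.2); s=get_state(); print(rk(s["tcp_pos"]),s["contact_force"].round(1),s["time"])
T=wristT(s); im,_=vision.grab_frame("wrist"); 
for y in(-.054,0): print(wproj(T,[rw(-.013,y,.02)]).round(1))
print(wproj(T,[rw(-.036,-.0265,.013)]).round(1))
cv2.imwrite("pics/w4.png",im)
```

```text
[-0.0661 -0.0266  0.005 ] [0.2 0.6 0.4] 24.1083
[[322.3 151.4]]
[[193.1 151.4]]
[[256.6 199.2]]
```

View pics/w4.png

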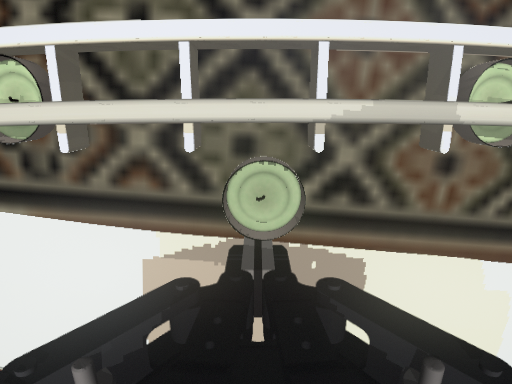

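The tea light is at (263,196), between the noses at (190,150) and (319,150). It sits about 4 mm right of the middle but will fit. I'll re-centre the finger behind it and push home under a force guard.

Run:
```python
from h import *
ctrl.movel(rw(-.073,-.0266,.005),max_speed=.05); ctrl.movel(rw(-.073,-.0300,.005),max_speed=.05); ctrl.pause(.2)
RK_=RK[2]; e=np.array([np.cos(RK_),np.sin(RK_)]); f0=get_state()["contact_force"][:2]@e
x,y=-.066,-.0298
while x<-.0165:
    ctrl.movel(rw(x,y,.005),max_speed=.03 if x<-.03 else .015); 
    if x>-.03: ctrl.pause(.08)
    s=get_state(); f=f0-s["contact_force"][:2]@e; print(rk(s["tcp_pos"])[:2],f.round(2))
    if f>3: break
    x+=.006 if x<-.03 else .0012; y=min(y+.0005,-.0262)
ctrl.pause(.2); s=get_state(); T=wristT(s); im,_=vision.grab_frame("wrist"); cv2.imwrite("pics/w5.png",im); print(s["time"],s["contact_force"])
```

```text
[-0.0657 -0.0297] 0.47
[-0.0597 -0.0292] -0.67
[-0.0537 -0.0287] 0.33
[-0.0477 -0.0283] 0.38
[-0.0417 -0.0277] -0.47
[-0.0357 -0.0272] -0.43
[-0.0297 -0.0267] -0.01
[-0.024  -0.0263] 0.24
[-0.0228 -0.0262] 0.44
[-0.0215 -0.0262] 0.09
[-0.0203 -0.0262] -0.35
[-0.0191 -0.0262] -0.41
[-0.018  -0.0262] -0.03
[-0.0179 -0.0262] 4.18
30.2167 [-5.7747942  -0.37754699  2.64609931]
```

View pics/w5.png

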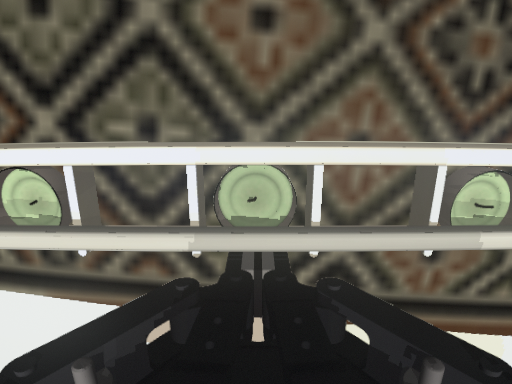

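The tea light is centred in the third gap and against the back stop. I'll back off, check it once more and hand in.

Run:
```python
from h import *
ctrl.movel(rw(-.07,-.0262,.005),max_speed=.06); ctrl.movel(rw(-.07,-.0262,.12),max_speed=.12); ctrl.movel(rw(-.02,-.04,.20),max_speed=.15); ctrl.pause(.3)
s=get_state(); T=wristT(s); im,_=vision.grab_frame("wrist"); cv2.imwrite("pics/w6.png",im[90:240])
print(s["time"],s["contact_force"].round(1))
```

```text
33.4917 [-0.3 -0.1 -0.1]
```

View pics/w6.png

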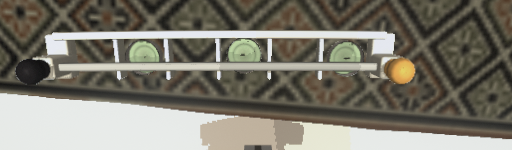

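The crop shows the tea light at (244,53), in the third gap from the brass knob and against the back stop. The stored tea lights haven't moved, and the rail is up.

```bash
python3 -c "
from h import *
print(ticket.close_job())"
```

```text
the job is handed in; nothing more can be done
None
```

I ran the fingertip along the rail from the brass-knob end, stopped at the third gap, and slid the tea light in flat against the back stop. I then handed the job in at about 34 s on the robot clock; no verdict was returned.

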